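Press the lid onto a coffee sample tin in a T-handle press

ROBOT

A 6-joint arm with a two-finger parallel gripper is mounted at the origin on the work surface. World frame = base frame: x ahead of the robot, y to its left, z up, the work surface at z = 0. Lengths are in m, angles in rad, forces in N, time in s.
With the tool pointing down it reaches from about 0.35 to 0.775 m from the base axis. Payload 5.5 kg.
Tool frame: the origin (TCP) lies midway between the tips of the shut fingers; the grasp point (between the pads) lies 19 mm behind it; z points along the fingers, x is the direction in which the jaws open and shut, and the axes are right-handed (so a half turn about z gives the same grasp; the last joint's range is limited). The gripper opens to 85 mm and grips with 20 to 120 N. Pads are 22 mm wide; open, the fingers measure 114 mm over their backs; the gripper's body (76 mm by 85 mm) begins 54 mm behind the grasp point. The pads swing forward as they close: fully open they stand 13 mm farther back than shut.
Start: joints at [1.042, 0.313, 0.046, 1.304, 0, 1.431], TCP at [0.218, 0.532, 0.231] pointing down, gripper open.
Joint ranges: [-2.76, 2.76], [-0.86, 1.69], [-1.03, 1.26], [-2.2, 2.34], [-1.47, 1.5], [-3.14, 3.14]. Speed limits (rad/s): [2.57, 2.57, 3.14, 3.14, 3.14, 3.14].

INTERFACE

Orientations are given as a unit quaternion [w, x, y, z].
In Python, from station import manip gives the robot as it stands. Calls block until the motion is done:
- manip.movep(position, orientation): joint-space move of the TCP to a pose.
- manip.move_straight(position, rot=None, feed=0.15): straight line of the TCP; rot=None keeps the orientation; feed is the mean speed in m/s.
- manip.move_j(angles): joint-space move.
- manip.release() and manip.clamp(squeeze=None): open the fingers fully, or close them until they stop; squeeze is the grip in N (None keeps the last).
- manip.wait(seconds).
- manip.solve_ik(position, orientation): joint angles nearest the present ones, or None.
- manip.get_obs(): the state.
- manip.capture(name): name is "side" or "top"; returns (picture, depth): 384x512x3 uint8, red, green, blue; 384x512 float32, m along the optical axis (not along the pixel's ray), 0 where there is no reading.
- manip.get_calibration(name): a dict with "K" (3x3 intrinsics, pixels), "k1" (the pictures are not rectified: a ray, as slopes to the right and down, at radius r is drawn at 1 + k1 r^2 times it, then the intrinsics apply), "extrinsics" (4x4, takes a point from camera to world coordinates). Camera axes: x right, y down, z forward; pixel columns grow to the right and rows downward; lengths in m; the calibration is good to about 2 mm. A picture is of the moment at which its call begins. get_calibration takes no time and is no camera call.
A pose or a line that the arm cannot do raises manip.Unreachable and nothing moves.
- manip.finish_job(): hands the job in, once; it reports no verdict.
Trained networks look in the newest picture that a camera, given by its name, has taken for a name from the list of things; names that differ only in an ending like _2 or _b are one class to them, and where a whole thing is asked for, a point or a joint stands for the part that bears it (a point fixed in the world has none). Each returns a list of dicts, best first, with "confidence" (0 to 1); they miss things now and then, are a little off and sometimes report something else, mostly with a low value. They report only what shows in the picture. A call takes as long as a camera call. They do not tell look-alikes from the thing itself.
- manip.boxes_of(camera, target): "bbox" ([centre column, centre row, width, height] as shares, 0 to 1, of the picture: columns of its width, rows of its height, round what is visible of it).
The state is a dict: "time": time; "joint_pos": joint angles; "joint_velocities": joint speeds; "joint_torque": joint torques, N m; "tool_pos": TCP position; "eef_rot": TCP orientation; "ft_force": force on the tool from outside, world axes, zero at the start; "moment": the same for the moment, N m; "grip_width": finger opening in m.
Only numpy, scipy, OpenCV 4.12 (cv2) and the standard library are available. Lean on these libraries where they do the work, as an engineer would, in place of code of your own. Each camera call takes 0.05 s, during which the arm holds its last target. There are 200 camera calls.

TASK

Push the tray that carries the green sample tin fully home under the press, then wind the press down with its T-handle (clockwise; take the other end of the bar afresh after each half turn or so) until the lid is pressed fully home on the tin. Stop once the handle turns firm and leave the pad bearing on the lid: do not crush the tin. Let go, and leave the cups and other things on the table where they are.

Things in the scene. Friction and masses are not known exactly. Their poses are not given: they have to be found in the camera images.
- press: Dark blue lid press, fixed. Origin on the table under the screw axis, z up; the tray slides home along +x and sticks out at -x. Base 230 x 190 x 12 mm (x -155 to +75). Guide rails at y = +-46.5 mm, 12 mm high, 2 mm clear of the tray each side; a stop behind. Posts 22 mm thick at x 0, y +-75 carry a bridge (46 mm in x, 190 in y), 142 to 168 mm above the table (nut and caps to 178).
- pad: Round black rubber pad on the foot of the screw, 48 mm across, 12 mm thick; origin at the centre of its underside, 106 to 116 mm above the table at the start. It goes down 32 mm for each full turn of the handle clockwise seen from above. Pad force (N) = handle torque above its free value (N m) / 0.0051. The screw holds when let go.
- hub (a point): Centre of the T-handle's bar, on the screw axis, 139 mm above the pad's underside; it sinks with the pad, 32 mm a turn. Bar: a level steel rod 14 mm thick, 150 mm long, with a 21 mm ball at each end (ball centres 80 mm from the axis), still 40 mm or more above the bridge when wound down. Hub 28 mm thick, 24 mm high, nothing above it. About 0.75 to 1.1 turns are needed.
- red_end (a point): Point to take the bar, on its centre line 62 mm from the axis towards the red ball. While it moves freely it takes about 0.35 N m (6 N here; less is felt when it stands); a sliding lid adds about 0.1 N m; once the lid is home the torque climbs steeply within a few degrees. Stop when the moving torque is 0.2 to 0.4 N m (3 to 6 N here) above the free value.
- black_end (a point): Point to take the bar, on its centre line 62 mm from the axis towards the black ball. Same forces as at the red end.
- tray: Loose aluminium tray (0.5 kg) lying in the press's guides, 100 x 89 x 14 mm high, the tin standing in a round recess 8 mm deep at its middle. Origin at the centre of its underside, 12 mm above the table, axes as those of the press. It starts 60 to 90 mm out; home = its origin under the screw axis (within 3 mm), where its rear edge meets the stop.
- tab (a point): Centre of the upright orange tab at the end of the tray's tongue, 155 mm towards -x from the tray's origin: 12 mm thick in x, 32 mm wide in y; this point is 40 mm above the table, the tab's top 60 mm. Push it, or pinch it across its width and push; the tray slides with 3 to 10 N.
- tin: Green round sample tin with a cream band, 63 mm across, body 60 mm high, 0.2 to 0.4 kg, loose in the tray's recess, its origin at the centre of its underside, 18 mm above the table.
- lid_top (a point): Centre of the top of the tin's steel lid (66 mm across). 64 mm above the tin's underside when the lid is fully home; at the start it stands 3 to 7 mm proud of that. It goes down under about 20 N.
- bowl0: Green cupping bowl, 90 mm across, 65 mm high, a bystander.
- bowl1: Another such green bowl, a bystander.
- bowl2: Another such green bowl, a bystander.
- white_bowl: White bowl, 136 mm across, 75 mm high, a bystander.
- spoon: Steel cupping spoon, a bystander.
- spare_tin: Brown closed tin, 66 mm across, 64 mm high, a bystander.
- spare_lid: Loose steel tin lid, 66 mm across, 12 mm high, lying on the table, a bystander.
Things that resemble listed ones, but are neither listed nor needed, are in the scene too. Leave any red look-alike of the tray alone.

How it is judged:
By the outcome, as a careful person would: the job done as asked, in the order asked, and still so for the second after the job is handed in, with the robot touching nothing.
It also fails if it takes over 72 s, if anything falls off the work surface, if the arm or the gripper's body presses on something with over 40 N, if the wrist force passes 120 N, or if a joint passes its speed limit or range.

## Working session

There is one attempt and no reset: what is moved stays moved. The work goes in short steps, each a Python script; the robot and the scene stay as the last script left them, time stands still between calls to the robot, and variables do not carry over. Pictures are saved under pics/ and viewed, about 8 in all and at most 12, crops included, and the job is handed in when it is done.

```bash
ls; mkdir -p pics; cat > h.py <<'E'
import numpy as np, cv2
from station import manip as m
def cap(n,name=None):
    p,d=m.capture(n)
    if name: cv2.imwrite(f'pics/{name}.png',cv2.cvtColor(p,cv2.COLOR_RGB2BGR))
    return p,d
def cloud(n,d):
    c=m.get_calibration(n);K=np.array(c['K'],float);T=np.array(c['extrinsics'])
    h,w=d.shape;u,v=np.meshgrid(np.arange(w),np.arange(h))
    x=cv2.undistortPoints(np.stack([u,v],-1).reshape(-1,1,2).astype(np.float64),K,np.array([c['k1'],0,0,0,0.])).reshape(h,w,2)
    P=np.dstack([x*d[...,None],d])
    W=P@T[:3,:3].T+T[:3,3]; W[d<=0]=np.nan
    return W
E
python3 - <<'E'
from h import *
for n in('side','top'):
    p,d=cap(n,n);np.savez(n,p=p,d=d,W=cloud(n,d))
    c=m.get_calibration(n);print(np.round(c['extrinsics'],3))
    for t in('press','tray','tab','tin','red_end','black_end','hub'):
        print(n,t,[(round(b['confidence'],2),np.round(np.array(b['bbox'])*[512,384,512,384]).astype(int).tolist()) for b in m.boxes_of(n,t)[:3]])
    print(m.get_obs()['time'])
a=cv2.imread('pics/side.png');b=cv2.imread('pics/top.png')
E
```

```text
pics
[[ 0.992 -0.076  0.096  0.329]
 [-0.122 -0.619  0.776 -1.129]
 [ 0.    -0.782 -0.623  1.058]
 [ 0.     0.     0.     1.   ]]
side press [(0.63, [286, 205, 61, 87])]
side tray [(0.85, [186, 314, 71, 43]), (0.73, [285, 207, 32, 47]), (0.62, [192, 186, 55, 17])]
side tab [(0.92, [285, 207, 35, 49]), (0.87, [184, 315, 73, 50]), (0.82, [191, 184, 48, 14])]
side tin [(0.69, [291, 178, 15, 35]), (0.67, [286, 215, 18, 10])]
side red_end [(0.63, [291, 178, 18, 36]), (0.36, [247, 292, 24, 21])]
side black_end [(0.49, [289, 177, 24, 37])]
side hub [(0.46, [291, 178, 15, 35]), (0.23, [295, 160, 24, 21])]
0.4
[[-0.03  -0.984  0.175  0.235]
 [-0.999  0.033  0.018 -0.025]
 [-0.024 -0.174 -0.984  1.516]
 [ 0.     0.     0.     1.   ]]
top press [(0.7, [256, 165, 89, 82]), (0.26, [244, 168, 18, 23])]
top tray [(0.96, [377, 288, 45, 72]), (0.87, [225, 171, 66, 33])]
top tab [(0.94, [377, 288, 46, 72]), (0.59, [225, 170, 69, 29])]
top tin [(0.92, [245, 169, 19, 22])]
top red_end [(0.7, [263, 152, 64, 15]), (0.57, [245, 167, 23, 21])]
top black_end [(0.64, [267, 151, 72, 16])]
top hub [(0.63, [266, 151, 73, 13])]
0.8
```

```bash
python3 - <<'E'
import cv2
a=cv2.imread('pics/side.png');b=cv2.imread('pics/top.png')
cv2.imwrite('pics/s1.png',cv2.resize(a,(800,600)))
cv2.imwrite('pics/t1.png',cv2.resize(b[110:230,170:330],(800,600),interpolation=cv2.INTER_CUBIC))
E
```

```text
(no output)
```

View pics/s1.png

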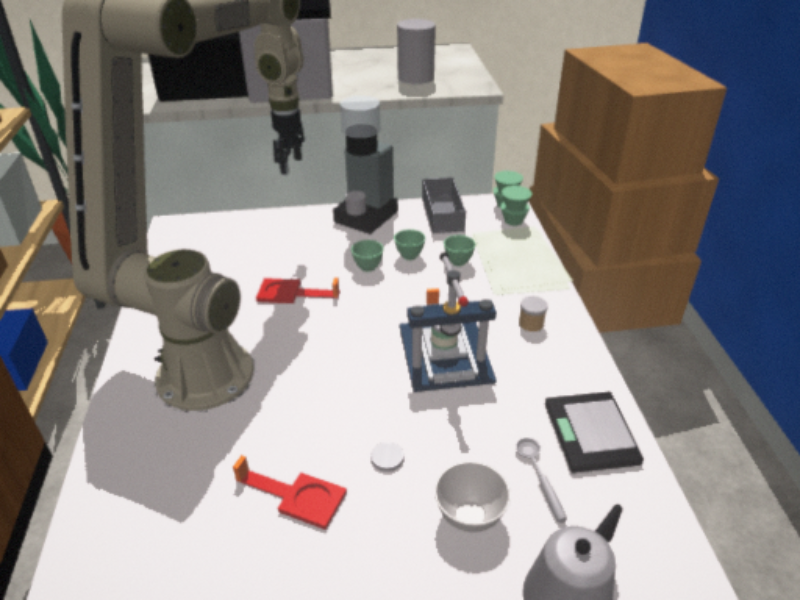

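View pics/t1.png

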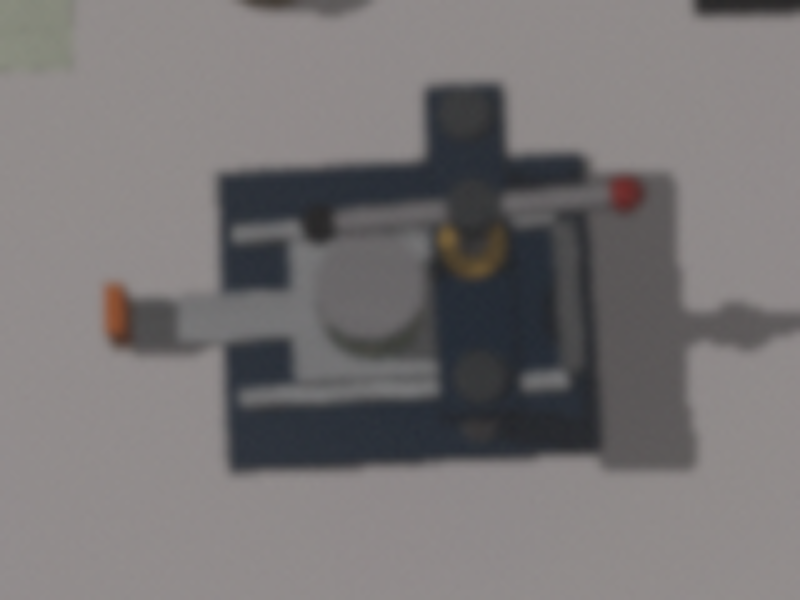

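View pics/top.png

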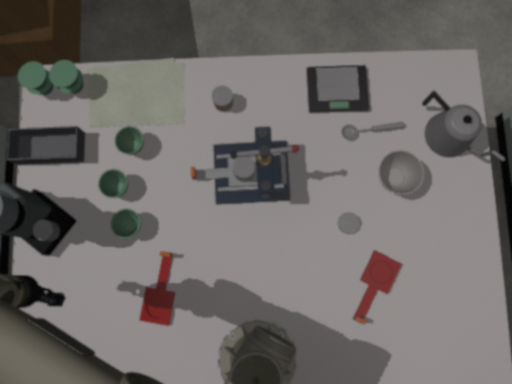

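The aluminium tray with an orange tab at top-image (193,172), which carries the tin at (245,168) inside the blue press, is the one I want. The two red trays, at (158,285) and (377,288), are look-alikes. The enlarged crop above shows the red ball at about (295,148) and the black ball at about (234,154). Next I'll measure the positions.

```bash
cat > meas.py <<'E'
from h import *
def comp(W,p,box,f):
    r0,r1,c0,c1=box;M=np.zeros(W.shape[:2],bool);M[r0:r1,c0:c1]=True
    with np.errstate(all='ignore'): M&=f(W,p.astype(int))
    return W[M]
def rep(n,Q):
    if len(Q)<4: print(n,len(Q));return
    r=cv2.minAreaRect((Q[:,:2]*1000).astype(np.float32))
    print(n,len(Q),'mean',np.round(Q.mean(0),4),'rect c',np.round(r[0],1),'sz',np.round(r[1],1),'ang',round(r[2],1),'z',np.round(np.percentile(Q[:,2],[2,50,98]),4))
E
python3 - <<'E'
from meas import *
top=np.load('top.npz');W,p=top['W'],top['p']
B=(115,215,180,310)
rep('bar',comp(W,p,B,lambda W,p:W[...,2]>.215))
rep('bridge',comp(W,p,B,lambda W,p:(W[...,2]>.160)&(W[...,2]<.173)))
rep('caps',comp(W,p,B,lambda W,p:(W[...,2]>.174)&(W[...,2]<.185)))
rep('base',comp(W,p,B,lambda W,p:(W[...,2]>.006)&(W[...,2]<.016)&(p[...,2]>p[...,0]+8)))
rep('lid',comp(W,p,B,lambda W,p:(W[...,2]>.078)&(W[...,2]<.096)&(abs(p[...,2]-p[...,0])<25)))
rep('tray',comp(W,p,B,lambda W,p:(W[...,2]>.021)&(W[...,2]<.031)))
o=lambda W,p:(p[...,0]>p[...,2]+50)&(p[...,1]>p[...,2]+10)
rep('tab',comp(W,p,(150,190,180,205),o))
rep('red',comp(W,p,B,lambda W,p:(p[...,0]>p[...,1]+50)&(W[...,2]>.2)))
rep('blk',comp(W,p,(145,165,225,243),lambda W,p:(W[...,2]>.2)))
sd=np.load('side.npz');W,p=sd['W'],sd['p'];B=(155,260,245,325)
rep('S bar',comp(W,p,B,lambda W,p:(W[...,2]>.215)))
rep('S bridge',comp(W,p,B,lambda W,p:(W[...,2]>.160)&(W[...,2]<.173)))
rep('S base',comp(W,p,B,lambda W,p:(W[...,2]>.006)&(W[...,2]<.016)&(p[...,2]>p[...,0]+8)))
rep('S tab',comp(W,p,(180,200,265,290),o))
rep('S red',comp(W,p,B,lambda W,p:(p[...,0]>p[...,1]+50)&(W[...,2]>.2)))
rep('S blk',comp(W,p,(155,175,278,292),lambda W,p:(W[...,2]>.2)))
o=m.get_obs();print(o['tool_pos'],o['eef_rot'])
E
```

```text
bar 440 mean [ 0.5597 -0.0396  0.2572] rect c [561.1 -38.5] sz [ 28.3 177.7] ang 7.0 z [0.2462 0.2574 0.2657]
bridge 668 mean [ 0.5558 -0.0397  0.168 ] rect c [560.9 -39.7] sz [191.4  45.9] ang 1.2 z [0.1625 0.1682 0.1726]
caps 240 mean [ 0.5562 -0.0395  0.1776] rect c [561.5 -39.2] sz [176.9  39. ] ang 2.1 z [0.1741 0.1774 0.1836]
base 1065 mean [0.5463 0.0253 0.0117] rect c [558.9   2.9] sz [183.7 218.4] ang 1.2 z [0.0066 0.012  0.0157]
lid 389 mean [0.5586 0.0204 0.0868] rect c [527.6  10. ] sz [131.1  64.7] ang 18.7 z [0.0801 0.087  0.0932]
tray 735 mean [0.5481 0.0295 0.0256] rect c [554.2  33.4] sz [174.5 285.1] ang 5.9 z [0.0212 0.0256 0.0305]
tab 36 mean [0.5547 0.1757 0.06  ] rect c [554.4 175.6] sz [28.6 10.6] ang 0.7 z [0.0525 0.0601 0.0668]
red 12 mean [ 0.5643 -0.1169  0.2603] rect c [ 564.5 -116.3] sz [7.6 7.4] ang 43.8 z [0.2579 0.2595 0.2646]
blk 78 mean [0.5547 0.0341 0.2563] rect c [554.7  34.6] sz [17.2 31.7] ang 0.5 z [0.2469 0.2567 0.2636]
S bar 223 mean [ 0.5576 -0.049   0.256 ] rect c [557.7 -40.3] sz [ 23.5 175.9] ang 3.1 z [0.2206 0.2588 0.2664]
S bridge 392 mean [ 0.5543 -0.0476  0.1687] rect c [559.  -40.2] sz [190.1  53.1] ang 1.3 z [0.1606 0.1695 0.1727]
S base 638 mean [ 0.5551 -0.0416  0.0133] rect c [559.1  -0.8] sz [189.5 232.1] ang 0.8 z [0.0075 0.0138 0.0159]
S tab 101 mean [nan nan nan] rect c [548.3  66.4] sz [243.5  29.6] ang 87.3 z [nan nan nan]
S red 30 mean [ 0.5629 -0.1218  0.2576] rect c [ 562.4 -120.3] sz [14.6 15.5] ang 82.6 z [0.2496 0.2582 0.2641]
S blk 68 mean [0.5536 0.0098 0.2598] rect c [554.    3.4] sz [16.7 88.1] ang 3.2 z [0.2499 0.2595 0.2665]
[0.21797777 0.53212083 0.2313461 ] [-2.98659213e-05  8.30372483e-01  5.57208701e-01  5.32570357e-05]
```

```bash
cat >> h.py <<'E'
def Q(psi): # tool down, tool x at world yaw psi
    return np.array([0,np.cos(psi/2),np.sin(psi/2),0])
E
python3 - <<'E'
from meas import *
for n,B in(('top',(115,215,180,310)),('side',(150,260,245,325))):
    f=np.load(n+'.npz');W=f['W'];p=f['p']
    P=comp(W,p,B,lambda W,p:(W[...,2]>.235))
    for a,b,l in((-.108,-.06,'redrod'),(-.02,.028,'blkrod')):
        S=P[(P[:,1]>a)&(P[:,1]<b)];print(n,l,len(S),np.round(np.median(S,0),4),'ztop',np.round(np.percentile(S[:,2],[50,90]),4), 'x span',np.round(np.percentile(S[:,0],[5,95]),4))
    S=P[abs(P[:,1]+.0395)<.012];print('hub',np.round(np.median(S,0),4),np.percentile(S[:,2],[50,90]),np.percentile(S[:,0],[3,97]))
W=np.load('top.npz')['W'];P=W[(W[...,2]>.03)&(W[...,1]>.22)&(W[...,1]<.7)&(W[...,0]>.1)&(W[...,0]<.8)]
for y in np.arange(.22,.7,.06):
    S=P[(P[:,1]>=y)&(P[:,1]<y+.06)]
    print(round(y,2),[(round(x,2),round(S[(S[:,0]>=x)&(S[:,0]<x+.06),2].max(),2)) for x in np.arange(.1,.8,.06) if ((S[:,0]>=x)&(S[:,0]<x+.06)).any()])
for pos in([.3,.3,.25],[.556,.22,.1],[.56,-.1,.23],[.5,-.04,.23],[.56,.02,.22],[.622,-.04,.23]):
    for psi in(np.pi,np.pi/2,0): 
        q=m.solve_ik(pos,Q(psi));print(pos,round(psi,2),None if q is None else np.round(q,2))
E
```

```text
top redrod 98 [ 0.5627 -0.084   0.2562] ztop [0.2562 0.2601] x span [0.557  0.5702]
top blkrod 98 [0.5569 0.0047 0.2557] ztop [0.2557 0.2603] x span [0.5515 0.5635]
hub [ 0.5578 -0.039   0.2621] [0.26208136 0.26560941] [0.54772296 0.57317717]
side redrod 42 [ 0.5605 -0.0823  0.259 ] ztop [0.259 0.261] x span [0.5554 0.5672]
side blkrod 33 [0.5537 0.0076 0.2587] ztop [0.2587 0.2602] x span [0.5496 0.5607]
hub [ 0.5547 -0.0444  0.2622] [0.26224115 0.26609163] [0.54626824 0.56878509]
0.22 [(np.float64(0.1), np.float64(0.76)), (np.float64(0.28), np.float64(0.05))]
0.28 [(np.float64(0.1), np.float64(0.76)), (np.float64(0.16), np.float64(0.73)), (np.float64(0.34), np.float64(0.07)), (np.float64(0.4), np.float64(0.07)), (np.float64(0.58), np.float64(0.07)), (np.float64(0.64), np.float64(0.07))]
0.34 [(np.float64(0.1), np.float64(0.75)), (np.float64(0.16), np.float64(0.74)), (np.float64(0.34), np.float64(0.07)), (np.float64(0.4), np.float64(0.07)), (np.float64(0.46), np.float64(0.07)), (np.float64(0.52), np.float64(0.07)), (np.float64(0.58), np.float64(0.07)), (np.float64(0.64), np.float64(0
[... 1602 characters left out ...]
 0.03  1.3   0.   -1.89]
[0.56, -0.1, 0.23] 1.57 [-0.32  0.3   0.03  1.3   0.   -0.32]
[0.56, -0.1, 0.23] 0 [-0.32  0.3   0.03  1.3   0.    1.25]
[0.5, -0.04, 0.23] 3.14 [-0.24  0.17 -0.14  1.26  0.   -1.81]
[0.5, -0.04, 0.23] 1.57 [-0.24  0.17 -0.14  1.26  0.   -0.24]
[0.5, -0.04, 0.23] 0 [-0.24  0.17 -0.14  1.26  0.    1.33]
[0.56, 0.02, 0.22] 3.14 [-0.11  0.29 -0.02  1.27  0.   -1.68]
[0.56, 0.02, 0.22] 1.57 [-0.11  0.29 -0.02  1.27  0.   -0.11]
[0.56, 0.02, 0.22] 0 [-0.11  0.29 -0.02  1.27  0.    1.46]
[0.622, -0.04, 0.23] 3.14 [-0.19  0.41  0.18  1.34  0.   -1.76]
[0.622, -0.04, 0.23] 1.57 [-0.19  0.41  0.18  1.34  0.   -0.19]
[0.622, -0.04, 0.23] 0 [-0.19  0.41  0.18  1.34  0.    1.38]
```

```bash
python3 - <<'E'
from h import *
psi=np.pi+.02
def L(y,z): return [.5595-.021*(y+.04),y,z]
m.movep([.30,.30,.25],Q(psi)); print(m.get_obs()['time'])
m.movep(L(.228,.12),Q(psi)); m.clamp(30); print(m.get_obs()['time'],m.get_obs()['grip_width'])
m.move_straight(L(.228,.034)); f0=np.array(m.get_obs()['ft_force']);print('f0',f0.round(2))
m.move_straight(L(.198,.034))
y=.198
while y>.124:
    y-=.010 if y>.152 else .0025
    m.move_straight(L(y,.034),feed=.08)
    o=m.get_obs();f=np.array(o['ft_force'])-f0
    print(round(y,4),round(o['tool_pos'][1],4),f.round(1),round(o['time'],2))
    if f[1]>18: break
E
```

```text
2.8833
4.7833 0.0003474006458898335
f0 [ 0.03 -0.66  0.33]
0.188 0.1884 [0.4 4.  1.4] 6.13
0.178 0.1788 [0.  5.1 4. ] 6.41
0.168 0.1686 [0.1 5.5 2.9] 6.68
0.158 0.1586 [1.3 5.  3.1] 6.96
0.148 0.1486 [-0.1  5.9  4. ] 7.23
0.1455 0.147 [-0.2  8.4  4.9] 7.48
0.143 0.1448 [1.  8.  4.4] 7.73
0.1405 0.1423 [-0.4  8.6  5.4] 7.98
0.138 0.1398 [0.3 9.6 4.6] 8.23
0.1355 0.1373 [-0.1  9.9  4.6] 8.48
0.133 0.1348 [0.5 8.8 4.6] 8.73
0.1305 0.1323 [0.4 9.7 4.9] 8.98
0.128 0.1313 [ 0.7 13.8  4.9] 9.23
0.1255 0.1313 [ 0.2 22.3  4.7] 9.48
```

```bash
python3 - <<'E'
from meas import *
m.move_straight([.5545,.19,.034]);m.move_straight([.553,.23,.32],feed=.3);m.release()
p,d=cap('top','top2');W=cloud('top',d)
o=lambda W,p:(p[...,0]>p[...,2]+50)&(p[...,1]>p[...,2]+10)
rep('tab',comp(W,p,(150,190,190,232),o))
np.savez('top2',p=p,d=d,W=W)
a,d=cap('side','side2');np.savez('side2',p=a,d=d,W=cloud('side',d))
b=cv2.cvtColor(np.hstack([cv2.resize(p[120:220,180:310],(400,308),interpolation=2),cv2.resize(a[150:253,235:365],(400,308),interpolation=2)]),4)
cv2.imwrite('pics/c2.png',b);print(m.get_obs()['time'])
E
```

```text
tab 34 mean [0.556  0.1132 0.0595] rect c [556.2 112.6] sz [ 9.6 29.3] ang 89.3 z [0.0535 0.0591 0.0659]
12.0667
```

View pics/c2.png

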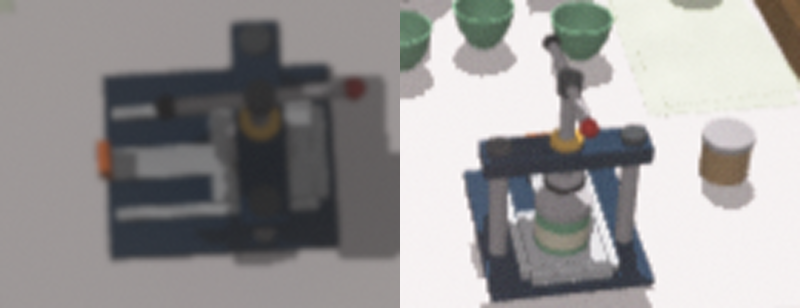

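The pictures show the tray seated against the stop, with the tab at about (103,158) in the left half. The tin is upright under the pad, at about (562,215) in the right half. Next I'll take the red end.

```bash
cat > turn.py <<'E'
from h import *
C=np.array([.5595,-.040]);ZB=.251;R=.060;DZ=-.016
A0=np.deg2rad(-86.3)   # initial direction of red end
def pose(turn,end,r=R,lift=0):
    """turn: rad clockwise from start; end 0 red 1 black. returns pos, psi"""
    a=A0-turn+np.pi*end
    return [*(C+r*np.array([np.cos(a),np.sin(a)])),ZB-.032*turn/2/np.pi+DZ+lift]
def wr():
    o=m.get_obs();f=np.array(o['ft_force']);M=np.array(o['moment']);r=np.array(o['tool_pos'])[:2]-C
    return o,f,M,r
def line(turn,f0,M0):
    o,f,M,r=wr();f=f-f0;M=M-M0
    t=r[0]*f[1]-r[1]*f[0]
    ang=np.rad2deg(np.arctan2(r[1],r[0]))
    print(round(np.rad2deg(turn),1),'ang',round(ang,1),'r',round(np.hypot(*r)*1000,1),'z',round(o['tool_pos'][2],4),'F',f.round(1),'rxF',round(t,3),'M',M.round(2),'t',round(o['time'],2),flush=True)
    return t,M[2]
E
python3 - <<'E'
from turn import *
psi0=np.pi+np.deg2rad(3.7)-2*np.pi*0
p=pose(0,0,lift=.06);m.movep(p,Q(psi0));
_,f0,M0,_=wr();print(np.round(m.get_obs()['joint_pos'],2),f0,M0)
np.savez('z0',f0=f0,M0=M0)
m.move_straight(pose(0,0));line(0,f0,M0)
m.clamp(40);print(m.get_obs()['grip_width']);line(0,f0,M0)
for k in range(1,5):
    t=np.deg2rad(8*k);m.move_straight(pose(t,0),Q(psi0-t),feed=.08);line(t,f0,M0)
m.wait(.2);line(t,f0,M0)
E
```

```text
[-0.31  0.3   0.18  1.45  0.   -1.95] [-0.31948068 -0.18481496  1.03052329] [-0.04121309  0.01039033  0.04968383]
0.0 ang -86.0 r 59.2 z 0.2355 F [ 0.4  0.3 -1.2] rxF 0.026 M [ 0.   -0.01 -0.06] t 13.87
0.012684987490074406
0.0 ang -85.7 r 60.2 z 0.2355 F [ 1.7 -0.7  0.2] rxF 0.1 M [ 0.05 -0.42 -0.02] t 14.53
8.0 ang -94.2 r 60.2 z 0.2346 F [0.8 0.8 1.2] rxF 0.044 M [-0.   -0.18 -0.23] t 14.82
16.0 ang -102.1 r 60.2 z 0.2339 F [ 1.4 -0.7  2.4] rxF 0.091 M [-0.01 -0.04 -0.17] t 15.11
24.0 ang -110.1 r 60.1 z 0.2332 F [ 0.  -0.7  3.8] rxF 0.017 M [-0.05  0.12 -0.19] t 15.4
32.0 ang -118.2 r 60.1 z 0.2324 F [-0.8 -0.5  4.9] rxF -0.031 M [-0.13  0.29 -0.22] t 15.69
32.0 ang -118.1 r 60.2 z 0.2324 F [-2. -1.  5.] rxF -0.08 M [-0.04  0.3  -0.13] t 15.89
```

```bash
python3 - <<'E'
from turn import *
z=np.load('z0.npz');f0,M0=z['f0'],z['M0'];psi0=np.pi+np.deg2rad(3.7)
for k in list(range(47,170,15))+[175]:
    t=np.deg2rad(k);m.move_straight(pose(t,0),Q(psi0-t),feed=.1);line(t,f0,M0)
E
```

```text
47.0 ang -133.4 r 60.2 z 0.2311 F [-1.4 -0.9  5.4] rxF -0.021 M [-0.08  0.41 -0.12] t 16.3
62.0 ang -148.6 r 60.3 z 0.2298 F [-1.9  0.8  6.6] rxF -0.102 M [ 0.04  0.58 -0.11] t 16.71
77.0 ang -163.8 r 60.5 z 0.2285 F [-3.2  0.   7. ] rxF -0.055 M [ 0.13  0.64 -0.03] t 17.12
92.0 ang -178.9 r 60.8 z 0.2272 F [-4.1  0.8  8. ] rxF -0.051 M [ 0.29  0.82 -0.06] t 17.52
107.0 ang 166.0 r 61.1 z 0.2259 F [-4.5  2.3  9.5] rxF -0.068 M [ 0.54  0.91 -0.09] t 17.93
122.0 ang 150.9 r 61.4 z 0.2245 F [-3.6  3.6  9. ] rxF -0.085 M [ 0.77  0.85 -0.08] t 18.34
137.0 ang 135.9 r 61.6 z 0.2233 F [-2.7  5.   7.8] rxF -0.104 M [ 0.98  0.7  -0.13] t 18.75
152.0 ang 121.0 r 61.9 z 0.2219 F [-2.9  5.7  8.1] rxF -0.025 M [ 1.23  0.59 -0.16] t 19.16
167.0 ang 106.1 r 62.1 z 0.2207 F [-1.9  7.1  8. ] rxF -0.008 M [ 1.4   0.33 -0.13] t 19.57
175.0 ang 98.1 r 62.2 z 0.22 F [-1.4  7.8  8.8] rxF 0.021 M [ 1.41  0.22 -0.21] t 19.86
```

```bash
python3 - <<'E'
from turn import *
from meas import *
m.release();t=np.deg2rad(175);line(t,0,0)
p=pose(t,0);m.move_straight([p[0],p[1],.31],feed=.25);m.movep([.50,.23,.31],Q(np.pi/2+.5))
print(m.get_obs()['time'])
b=[]
for n,B in(('top',(115,215,180,310)),('side',(150,260,245,325))):
    q,d=cap(n,n+'3');W=cloud(n,d);np.savez(n+'3',p=q,d=d,W=W)
    P=comp(W,q,B,lambda W,p:(W[...,2]>.215)&(W[...,2]<.27)&(abs(W[...,0]-.56)<.03)&(abs(W[...,1]+.04)<.1))
    rep(n+' bar',P)
    for a,c in((-.108,-.06),(-.02,.028)):
        S=P[(P[:,1]>a)&(P[:,1]<c)];print(len(S),np.round(np.median(S,0),4),np.percentile(S[:,2],90))
    S=P[abs(P[:,1]+.0395)<.012];print('hub',np.round(np.median(S,0),4),np.percentile(S[:,2],90))
    r0,c0=(120,180) if n=='top' else (150,235)
    b.append(cv2.resize(q[r0:r0+100,c0:c0+130],(400,308),interpolation=2))
cv2.imwrite('pics/c3.png',cv2.cvtColor(np.hstack(b),4))
E
```

```text
175.0 ang 98.7 r 59.9 z 0.2194 F [-0.2 -0.1 -0.7] rxF 0.012 M [ 0.01  0.   -0.  ] t 20.56
22.425
top bar 420 mean [ 0.5598 -0.0397  0.2418] rect c [560.5 -39.5] sz [ 27. 179.] ang 12.0 z [0.2323 0.2417 0.2507]
96 [ 0.5667 -0.0837  0.2405] 0.24447640278557048
99 [0.553  0.0038 0.2407] 0.24381690379040136
hub [ 0.558  -0.0388  0.2468] 0.24991592551143088
side bar 216 mean [ 0.5581 -0.0477  0.2423] rect c [559.2 -41.8] sz [ 25.8 178. ] ang 6.8 z [0.2202 0.244  0.251 ]
42 [ 0.5636 -0.0844  0.2431] 0.24570958442853466
36 [0.5498 0.004  0.2439] 0.24597553762435237
hub [ 0.5555 -0.0449  0.2465] 0.25005277000160825
```

View pics/c3.png

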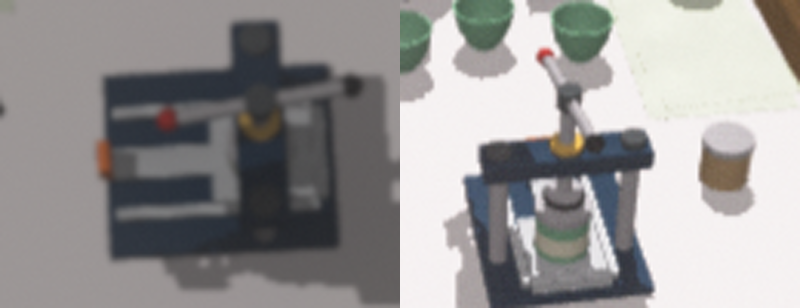

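The bar has turned 175° and sunk about 15.6 mm. The black ball is now at about (350,85) in the left half, at the near -y side. I'll take the black end.

```bash
sed -i 's/^C=.*ZB/C=np.array([.559,-.039]);ZB/' turn.py; python3 - <<'E'
from turn import *
psi0=np.pi+np.deg2rad(3.7)+np.pi
t=np.deg2rad(175)
m.movep(pose(t,1,lift=.075),Q(psi0-t))
_,f0,M0,_=wr();np.savez('z1',f0=f0,M0=M0);print(np.round(m.get_obs()['joint_pos'],2))
m.move_straight(pose(t,1));line(t,f0,M0)
m.clamp(40);print(m.get_obs()['grip_width']);line(t,f0,M0)
for k in list(range(190,281,15))+[287,294,301,308]:
    t=np.deg2rad(k);m.move_straight(pose(t,1),Q(psi0-t),feed=.08);a,b=line(t,f0,M0)
    if a+b>.2: break
E
```

```text
[-0.31  0.31  0.19  1.46  0.   -2.03]
175.0 ang -81.0 r 59.7 z 0.2201 F [-0.1 -0.2  1.6] rxF -0.009 M [-0.03 -0.01 -0.  ] t 24.77
0.012454386441903699
175.0 ang -80.6 r 60.2 z 0.2199 F [2.3 0.7 1.7] rxF 0.143 M [-0.01 -0.49  0.03] t 25.43
190.0 ang -96.1 r 60.0 z 0.2184 F [1.9 0.4 1.6] rxF 0.11 M [ 0.07 -0.36 -0.16] t 25.84
205.0 ang -111.0 r 59.9 z 0.217 F [2.5 1.2 3.4] rxF 0.111 M [ 0.13 -0.41 -0.18] t 26.25
220.0 ang -126.0 r 59.8 z 0.2156 F [2.6 1.2 3.8] rxF 0.083 M [ 0.23 -0.36 -0.06] t 26.66
235.0 ang -141.1 r 59.8 z 0.2143 F [1.6 1.5 4.2] rxF -0.01 M [ 0.26 -0.47 -0.13] t 27.07
250.0 ang -156.1 r 59.8 z 0.2129 F [2.9 1.5 3.6] rxF -0.012 M [ 0.28 -0.49  0.01] t 27.48
265.0 ang -171.1 r 59.8 z 0.2116 F [1.7 1.3 4.6] rxF -0.063 M [ 0.24 -0.51 -0.01] t 27.88
280.0 ang 173.9 r 59.7 z 0.2103 F [2.2 2.  5.2] rxF -0.133 M [ 0.25 -0.43  0.02] t 28.29
287.0 ang 167.0 r 59.7 z 0.2098 F [1.  0.4 6.3] rxF -0.039 M [ 0.12 -0.35  0.09] t 28.57
294.0 ang 159.9 r 59.8 z 0.2091 F [1.1 1.4 6.2] rxF -0.102 M [ 0.13 -0.29  0.13] t 28.84
301.0 ang 152.9 r 59.8 z 0.2086 F [1.6 1.1 7.1] rxF -0.104 M [ 0.22 -0.31  0.15] t 29.12
308.0 ang 145.8 r 59.9 z 0.2079 F [-0.3  1.7  6.7] rxF -0.077 M [ 0.22 -0.2   0.13] t 29.39
```

```bash
cat > go.py <<'E'
import sys
from turn import *
psi0=np.pi+np.deg2rad(3.7)+np.pi
z=np.load('z1.npz');f0,M0=z['f0'],z['M0']
a,b,s,lim=map(float,sys.argv[1:])
for k in np.arange(a,b+.01,s):
    t=np.deg2rad(k);m.move_straight(pose(t,1),Q(psi0-t),feed=.08);x,y=line(t,f0,M0);print('   sum',round(x+y,3))
    if x+y>lim: break
E
python3 go.py 311 335 3 .15
```

```text
311.0 ang 143.1 r 59.9 z 0.2077 F [0.4 0.4 8.1] rxF -0.032 M [ 0.13 -0.09  0.27] t 29.64
   sum 0.234
```

```bash
python3 go.py 313 319 2 .42
```

```text
313.0 ang 141.2 r 59.9 z 0.2075 F [-0.7  1.4  7. ] rxF -0.039 M [ 0.16 -0.01  0.26] t 29.89
   sum 0.221
315.0 ang 139.2 r 60.0 z 0.2074 F [-0.8  1.   7.7] rxF -0.016 M [ 0.09 -0.03  0.31] t 30.14
   sum 0.299
317.0 ang 137.2 r 59.9 z 0.2072 F [0.3 0.8 8.1] rxF -0.045 M [0.18 0.03 0.35] t 30.39
   sum 0.301
319.0 ang 135.1 r 60.0 z 0.2071 F [-1.5  1.   9.5] rxF 0.019 M [0.2  0.03 0.3 ] t 30.64
   sum 0.316
```

```bash
python3 go.py 321 331 2 .5 | grep -v sum; 
```

```text
321.0 ang 133.1 r 60.0 z 0.2069 F [-1.   0.4  8.2] rxF 0.027 M [0.25 0.06 0.28] t 30.89
323.0 ang 131.1 r 60.0 z 0.2067 F [-0.6  1.5  8.6] rxF -0.03 M [0.23 0.01 0.25] t 31.14
325.0 ang 129.1 r 60.0 z 0.2065 F [-0.6  1.5  8.4] rxF -0.031 M [0.29 0.08 0.31] t 31.39
327.0 ang 127.1 r 60.1 z 0.2063 F [-1.5  0.6  8. ] rxF 0.052 M [0.3  0.04 0.32] t 31.64
329.0 ang 125.1 r 60.1 z 0.2062 F [-0.5  1.3  7.3] rxF -0.021 M [0.33 0.06 0.31] t 31.89
331.0 ang 123.1 r 60.1 z 0.206 F [-1.3  2.3  8.2] rxF -0.008 M [0.34 0.03 0.3 ] t 32.14
```

```bash
python3 go.py 333 347 2 .44
```

```text
333.0 ang 121.2 r 60.1 z 0.2059 F [-1.7  1.6  9.7] rxF 0.039 M [0.32 0.17 0.36] t 32.39
   sum 0.396
335.0 ang 119.4 r 60.2 z 0.2058 F [-2.6  0.8  9.9] rxF 0.111 M [0.27 0.28 0.44] t 32.64
   sum 0.547
```

Torque sat at about 0.30 N m while the lid slid. It then climbed to 0.40 and 0.55 within 2–3°, close to the 337° expected from geometry. That puts it about 0.25 above sliding and 0.35 above free, so I'll stop, release and check.

```bash
python3 - <<'E'
from turn import *
from meas import *
m.release()
o=m.get_obs();p=o['tool_pos'];m.move_straight([p[0],p[1],.31],feed=.25);m.movep([.45,.27,.33],Q(np.pi/2+.5))
print(m.get_obs()['time'])
b=[]
for n,B in(('top',(115,215,180,310)),('side',(150,260,245,325))):
    q,d=cap(n,n+'4');W=cloud(n,d);np.savez(n+'4',p=q,d=d,W=W)
    P=comp(W,q,B,lambda W,p:(W[...,2]>.205)&(W[...,2]<.26)&(abs(W[...,0]-.56)<.08)&(abs(W[...,1]+.04)<.1))
    rep(n+' bar',P)
    S=P[np.hypot(P[:,0]-.559,P[:,1]+.0395)<.011];print('hub top',np.round(np.median(S,0),4),np.percentile(S[:,2],90))
    if n=='top': rep('tab',comp(W,q,(150,190,190,232),lambda W,p:(p[...,0]>p[...,2]+50)&(p[...,1]>p[...,2]+10)))
    r0,c0=(120,180) if n=='top' else (175,255)
    b.append(cv2.resize(q[r0:r0+(100 if n=='top' else 65),c0:c0+(130 if n=='top' else 60)],(400,430),interpolation=2))
cv2.imwrite('pics/c4.png',cv2.cvtColor(np.hstack(b),4))
E
```

```text
34.9583
top bar 409 mean [ 0.5599 -0.0398  0.2281] rect c [560.1 -39.3] sz [ 26.2 178.7] ang 33.1 z [0.218  0.2282 0.2369]
hub top [ 0.558  -0.0387  0.2334] 0.23628614726627034
tab 34 mean [nan nan nan] rect c [557.1 112.8] sz [27.2  9.6] ang 0.2 z [nan nan nan]
side bar 242 mean [ 0.5589 -0.0451  0.2282] rect c [558.2 -39. ] sz [ 28.6 181.5] ang 27.0 z [0.2137 0.2289 0.2376]
hub top [ 0.5567 -0.0438  0.2322] 0.23722681061904222
```

View pics/c4.png

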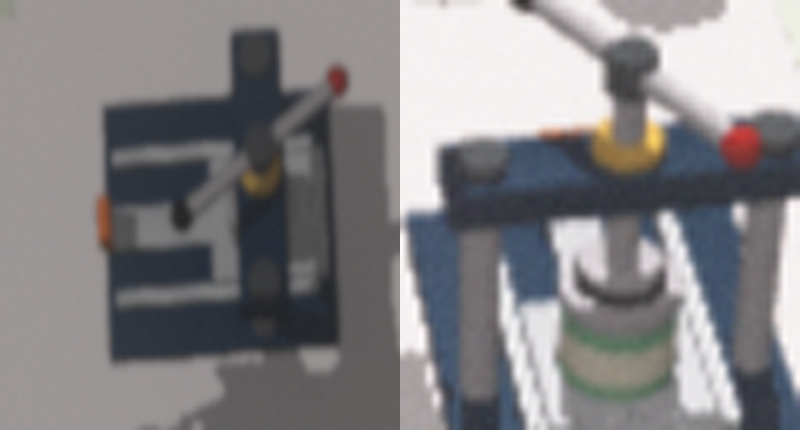

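```bash
python3 -c "
from h import *
m.wait(.2);print(m.get_obs()['ft_force'],m.get_obs()['time']);m.finish_job()"
```

```text
[-0.29151761  0.77044079  0.8896123 ] 35.2583
the job is handed in; nothing more can be done
```

I pushed the tray home and wound the press down until the handle went firm, then let go and handed the job in at 35 s. I didn't see the lid seat directly, because the pad hides it.

- **Tray:** I pushed it by its tab until it stopped hard at about 22 N. The camera puts the tab about 2–3 mm beyond where I calculated home should be. That is within the calibration error, so I relied on the hard stop.
- **Winding:** I took the red end for 175°, then the black end to about 335° in total. The torque reading held near 0.30 N m while the lid slid, then climbed to 0.55 N m over the last few degrees, and I stopped there.
- **Last checks:** The final pictures show the pad bearing on the lid with the tin upright. The hub height puts the pad about 82.4 mm above the table, against 82 mm for a fully seated lid (good to about 1 mm). The gripper was clear and the wrist force was close to zero.
- **Less certain:**
  - **Torque margin:** I could only read torque at the end of each small step, not while moving. The estimated 0.35 N m above the free value is therefore approximate; the target was 0.2–0.4.
  - **Hub drop:** The camera measured 28.7 mm of drop, while the turn angle implies 29.8 mm.
  - **Cups and other things:** I planned the moves to stay clear of them, but did not measure them again at the end.

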